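# Fit a dispenser plunger and draw it back to its ring

## Task

Take the steel plunger out of the rack, push it straight down into the upright barrel of the dispenser stand until its collar sits on the barrel's rim, then draw it straight back up, gently and without jamming, until the dark ring on its rod is level with the rim. Finish there, still holding the plunger with the gripper so that it stays at that height; leave the tubes and everything else on the bench where they are.

Things in the scene. Friction and masses are not known exactly. Their poses are not given: they have to be found in the camera images.
- plunger_grip (a point): centre of the plunger's round grey handle (18 mm diameter, 56 mm long, no wider anywhere), on the plunger's axis, 106 mm above the rod's foot, 34 mm above the underside of the collar and 28 mm above the collar's top face; z points up along the axis
- plunger_shoulder (a point): point on the plunger's axis in the plane of the underside of its steel collar (32 mm diameter, 6 mm thick, just below the handle), 72 mm above the rod's foot; z up along the axis. The dark ring, 2 mm wide, runs round the rod 30 mm below this plane
- plunger: the plunger as a whole: one rigid round part, about 90 g, 134 mm long, standing upright in one of the rack's three holes: steel rod (16 mm diameter, 72 mm long, chamfered foot), collar, handle. Origin at the centre of the rod's foot, z up along its axis
- barrel_mouth (a point): centre of the barrel's mouth, in the plane of its white rim (38 mm outer diameter), 110 mm above the bench; z up. The mouth is a funnel, 26 mm wide at the rim, narrowing over 8 mm to a straight bore of 17.6 mm diameter, closed 80 mm below the rim: the plunger stops when its collar meets the rim. No spring, hardly any drag: let go, the plunger sinks home
- stand: the dispenser stand, fixed to the bench, holding the upright glass barrel; origin on the bench under the barrel's axis; grey base 130 x 100 x 14 mm, reaching 80 mm to +x, 50 mm to -x and 50 mm to either side; clamp post 52 mm to +x of the barrel, 85 mm high, lower than the rim
- rack: white block rack, fixed to the bench, 64 x 175 x 50 mm, origin at the centre of its underside; three holes of 21 mm diameter, 44 mm deep, in a row along its y axis at -55, 0 and +55 mm. The plunger stands in one, a capped tube in each of the two others, in any order
- tube_a: capped glass tube standing in the rack, 16 mm diameter (cap 19 mm), 110 mm long, origin at its foot; leave it
- tube_b: another such capped tube; leave it
- dish: closed petri dish lying on the bench, 94 mm diameter, 15 mm high, origin at its underside; leave it
- flask: conical glass flask on the bench, 80 mm wide at the foot, 104 mm high, origin at its underside; leave it
- marker: marker pen lying on the bench along its x axis, 130 mm long, 14 mm thick, origin under its middle; leave it
- pipette: hand pipette lying on the bench along its x axis, 290 mm long, 30 mm wide, 26 mm high; leave it
- tipbox: box of pipette tips, 125 x 85 x 69 mm, origin at its underside; leave it

How it is judged:
By the outcome, as a careful person would: the job done as asked, in the order asked, and still so for the second after the job is handed in, while the arm keeps its last pose, push and grip.
It also fails if it takes over 53 s, if anything falls off the work surface, if the arm or the gripper's body presses on something with over 40 N, if the wrist force passes 120 N, or if a joint passes its speed limit or range.

## Robot

A 7-joint arm with a two-finger parallel gripper is mounted at the origin on the work surface. World frame = base frame: x ahead of the robot, y to its left, z up, the work surface at z = 0. Lengths are in m, angles in rad, forces in N, time in s.
With the tool pointing down it reaches from about 0.425 to 0.875 m from the base axis. Payload 4.7 kg.
Tool frame: the origin (TCP) lies midway between the tips of the shut fingers; the grasp point (between the pads) lies 19 mm behind it; x points along the fingers, y is the direction in which the jaws open and shut, and the axes are right-handed (so a half turn about x gives the same grasp; the last joint's range is limited). The gripper opens to 87 mm and grips with 3 to 60 N. Pads are 19 mm wide; open, the fingers measure 117 mm over their backs; the gripper's body (75 mm by 190 mm) begins 51 mm behind the grasp point.
Start: joints at [1.17, 0.321, -0.07, 1.45, 0.023, 1.371, -0.057], TCP at [0.262, -0.595, 0.223] pointing down, gripper open.
Joint ranges: [-2.86, 2.86], [-0.3, 2.09], [-1.38, 1.24], [0.06, 2.45], [-1.56, 4.7], [0.09, 2.05], [-2.69, 2.69]. Speed limits (rad/s): [2.57, 2.57, 3.14, 3.14, 3.14, 3.14, 3.14].

## Interface

Orientations are given as a rotation vector (axis times angle).
In Python, from bench import ctrl gives the robot as it stands. The module is installed in compiled form; this text tells all that it offers.
- The arm moves only by the tool servo_tool, never from a script. Its arguments are lists of equal length, an entry for each row: "dp": the shift along the tool's x, y, z in units of 25 mm (1.0 is 25 mm), a list of three; "yaw": the turn about the tool's x in units of 6 degrees (1.0 is 6 degrees). A call has exactly 5 rows; each row shifts and turns the commanded pose from where the row before left it, along the tool's axes as they then stand; what a row does not reach is not made up. A row lasts 1/10 s, in which the tool goes at most 50 mm and 8.59 degrees, less where a joint would pass 70% of its speed; a pose out of reach is approached as far as the arm can. A call is refused whole if a number of a shift passes 1 or a number of a turn 1, either way. A call with a gripper value outside its range is refused whole. "fingers" is the opening, from 0 (shut) to 1 (fully open), set as the call begins (left out, the last holds). The fingers move at their own pace and stop on an object; "grip_force" is the grip in N (left out, the last holds). Time passes only in rows, so rows that do not move let the fingers close, or fill a call up. It gives the time, the measured TCP pose, the force and the opening at its end, in the units of the state.
- ctrl.get_state(): the state, without advancing time (a new reading comes with each control period).
- ctrl.get_image(name): name is "scene" or "top" or "wrist"; returns (picture, depth): 384x512x3 uint8, red, green, blue; 384x512 float32, m along the optical axis (not along the pixel's ray), 0 where there is no reading.
- ctrl.camera_info(name): a dict with "fx", "fy", "cx", "cy" (pixels), "extrinsics" (4x4, takes a point from world to camera coordinates); the wrist camera has in their place "hand_eye" (4x4, takes a point from camera to tool coordinates, whose origin is the TCP and whose axes are the tool frame's). Camera axes: x right, y down, z forward; pixel columns grow to the right and rows downward; lengths in m; the calibration is good to about 2 mm. A picture is of the moment at which its call begins: read the wrist's pose just before it. camera_info takes no time and is no camera call.
- ctrl.close_job(): hands the job in, once; it reports no verdict.
Trained networks look in the newest picture that a camera, given by its name, has taken for a name from the list of things; names that differ only in an ending like _2 or _b are one class to them, and where a whole thing is asked for, a point or a joint stands for the part that bears it (a point fixed in the world has none). Each returns a list of dicts, best first, with "score" (0 to 1); they miss things now and then, are a little off and sometimes report something else, mostly with a low value. They report only what shows in the picture. A call takes as long as a camera call.
- ctrl.search_frame(camera, label): "extent" ([left, top, right, bottom] in pixels, round what is visible of it).
- ctrl.cut_out(camera, label): "region" (384x512 bool, what is visible of it) and "extent" ([left, top, right, bottom] in pixels, round what is visible of it).
The state is a dict: "time": time; "joint_positions": joint angles; "qd": joint speeds; "joint_torque": joint torques, N m; "position": TCP position; "tool_rot": TCP orientation; "ft_force": force on the tool from outside, world axes, zero at the start; "torque": the same for the moment, N m; "grip_width": opening from 0.0 (shut) to 1.0 (fully open).
Only numpy, scipy, OpenCV 4.12 (cv2) and the standard library are available. Lean on these libraries where they do the work, as an engineer would, in place of code of your own. Each camera call takes 0.05 s, during which the arm holds its last target.

## Working session

There is one attempt and no reset: what is moved stays moved. The work goes in short steps, Python scripts to look and compute and a tool call to move; the robot and the scene stay as the last step left them, time stands still between calls to the robot, and variables do not carry over. Pictures are saved under pics/ and viewed, and the job is handed in when it is done.

Besides the shell and the picture viewer there is one more tool, called after "Request:" by a JSON object that holds its "method" and its "body", one argument or row to a line. servo_tool: Moves the arm, as the interface text tells. Its arguments: {"type":"object","properties":{"dp":{"type":"array","items":{"type":"array","items":{"type":"number"}}},"yaw":{"type":"array","items":{"type":"number"}},"fingers":{"type":"number"},"grip_force":{"type":"number"}},"required":["dp","yaw"]}

```bash
mkdir -p pics
python3 - <<'E'
from bench import ctrl
import cv2,numpy as np
s=ctrl.get_state();print(s)
for n in("scene","top","wrist"):
    im,d=ctrl.get_image(n);cv2.imwrite(f"pics/{n}0.png",im[:,:,::-1]);np.savez(f"{n}0.npz",im=im,d=d)
    print(n,ctrl.camera_info(n))
for n in("scene","top"):
  for l in("plunger","barrel_mouth","stand","rack","plunger_grip","tube_a"):
    print(n,l,[(round(r["score"],2),[round(float(v)) for v in r["extent"]]) for r in ctrl.search_frame(n,l)][:3])
E
```

```text
{'time': 0.0, 'joint_positions': array([ 1.17009369,  0.32183148, -0.07005307,  1.45165511,  0.0226065 ,
        1.37078293, -0.0568754 ]), 'qd': array([ 0.00012178,  0.00048899,  0.00061965,  0.00039013,  0.00136035,
       -0.00075194, -0.00062106]), 'joint_torque': array([-5.03824904e-04, -4.91292679e+01, -4.04128404e-01, -3.12524593e+01,
       -6.39816304e-02,  4.37782297e-02,  1.80176758e-04]), 'position': array([ 0.26167281, -0.59441207,  0.22146573]), 'tool_rot': array([ 1.99304538,  0.4213824 , -1.9940621 ]), 'ft_force': array([-0.57441277,  0.16028066, -0.65204596]), 'torque': array([ 0.03242629, -0.01239064,  0.01782939]), 'grip_width': 0.9985329460283153}
scene {'fx': 349.49721771609603, 'fy': 349.49721771609603, 'cx': 260.07779124895495, 'cy': 197.10877675583927, 'extrinsics': array([[ 0.65786417,  0.75312589, -0.00401496, -0.3563721 ],
       [ 0.44095893, -0.38949347, -0.80860995, -0.16995942],
       [-0.61054889,  0.53018509, -0.58833139,  1.19392228],
       [ 0.        ,  0.        ,  0.        ,  1.        ]])}
top {'fx': 385.0887848828784, 'fy': 385.0887848828784
[... 827 characters left out ...]
  0.00000000e+00,
         1.00000000e+00]])}
scene plunger [(0.72, [304, 224, 342, 278]), (0.6, [173, 217, 191, 254])]
scene barrel_mouth [(0.85, [302, 165, 360, 222])]
scene stand [(0.77, [309, 162, 360, 222])]
scene rack [(0.68, [165, 216, 243, 284])]
scene plunger_grip [(0.56, [176, 214, 191, 259])]
scene tube_a [(0.53, [215, 202, 225, 229]), (0.49, [196, 212, 205, 246])]
top plunger [(0.57, [326, 203, 344, 218]), (0.49, [355, 197, 374, 215])]
top barrel_mouth [(0.82, [134, 156, 197, 224])]
top stand [(0.65, [137, 159, 196, 226])]
top rack [(0.59, [284, 197, 376, 236])]
top plunger_grip [(0.71, [357, 199, 376, 215])]
top tube_a [(0.66, [330, 207, 344, 219]), (0.42, [306, 206, 318, 221])]
```

Run:
```python
import cv2,numpy as np
a=cv2.imread("pics/scene0.png");b=cv2.imread("pics/top0.png")
c=np.vstack([np.hstack([cv2.resize(a[150:300,150:370],(440,300)),cv2.resize(b[140:250,270:390],(327,300))]),np.hstack([cv2.resize(b,(400,300)),cv2.resize(b[140:250,110:245],(367,300))])])
cv2.imwrite("pics/m0.png",c)
```

```text
(no output)
```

View pics/m0.png

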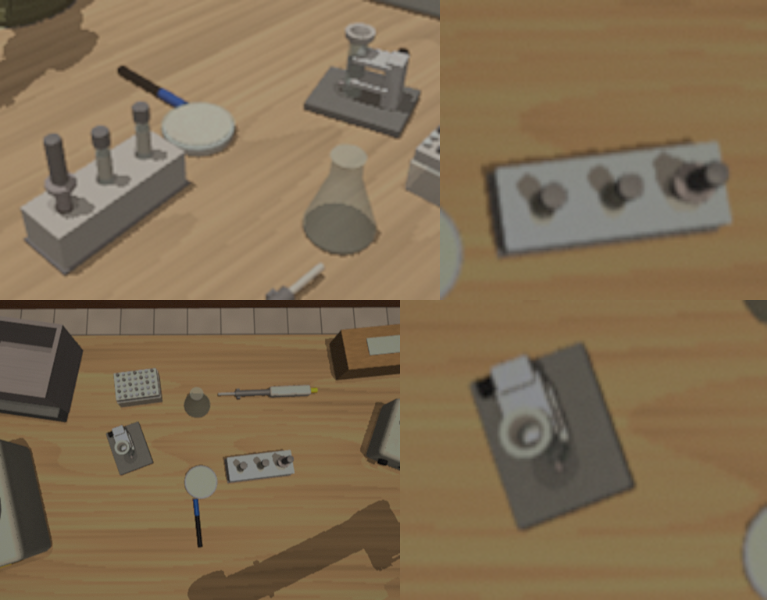

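View pics/scene0.png

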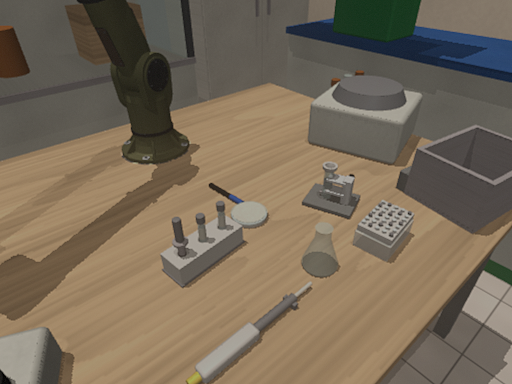

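```bash
cat > h.py <<'E'
import numpy as np,cv2
from bench import ctrl
from scipy.spatial.transform import Rotation as R
def cam(n,s=None):
    c=ctrl.camera_info(n)
    if n!="wrist": T=np.linalg.inv(c["extrinsics"])
    else:
        W=np.eye(4);W[:3,:3]=R.from_rotvec(s["tool_rot"]).as_matrix();W[:3,3]=s["position"];T=W@c["hand_eye"]
    return c,T
def at_z(n,u,v,z,s=None):
    c,T=cam(n,s);r=T[:3,:3]@np.array([(u-c["cx"])/c["fx"],(v-c["cy"])/c["fy"],1]);k=(z-T[2,3])/r[2];return T[:3,3]+k*r
def proj(n,p,s=None):
    c,T=cam(n,s);q=np.linalg.inv(T)@np.append(p,1);return np.array([c["fx"]*q[0]/q[2]+c["cx"],c["fy"]*q[1]/q[2]+c["cy"]])
def cloud(n,d,s=None):
    c,T=cam(n,s);v,u=np.mgrid[:384,:512];P=np.stack([(u-c["cx"])/c["fx"]*d,(v-c["cy"])/c["fy"]*d,d],-1);return P@T[:3,:3].T+T[:3,3]
E
python3 - <<'E'
from h import *
d=np.load("top0.npz");P=cloud("top",d["d"])
print("handle top",at_z("top",370.6,203.8,.140)," rim",at_z("top",156,188.8,.110))
for box,lo,hi in(((355,195,380,220),.12,.16),((130,150,200,230),.095,.125),((280,190,385,240),.042,.056)):
    q=P[box[1]:box[3],box[0]:box[2]].reshape(-1,3);q=q[(q[:,2]>lo)&(q[:,2]<hi)];print(len(q),q.mean(0),q.min(0),q.max(0))
    if hi<.06: print(cv2.minAreaRect((q[:,:2]*1000).astype(np.float32)))
d=np.load("scene0.npz");P=cloud("scene",d["d"])
for box,lo,hi in(((165,205,195,260),.09,.16),((310,155,360,215),.095,.125),((150,200,250,290),.042,.056)):
    q=P[box[1]:box[3],box[0]:box[2]].reshape(-1,3);q=q[(q[:,2]>lo)&(q[:,2]<hi)];print(len(q),q.mean(0),q.min(0),q.max(0))
    if hi<.06: print(cv2.minAreaRect((q[:,:2]*1000).astype(np.float32)))
M=R.from_rotvec(ctrl.get_state()["tool_rot"]).as_matrix();print(M)
E
```

```text
handle top [ 0.5447046  -0.21462938  0.14      ]  rim [0.58020736 0.19784303 0.11      ]
93 [ 0.54434187 -0.21390989  0.1368071 ] [ 0.53658476 -0.22346153  0.12006404] [ 0.55425028 -0.20699027  0.14376268]
250 [0.58082238 0.19864989 0.10892946] [0.56186697 0.17922792 0.09530999] [0.59952295 0.2174531  0.11431613]
2058 [ 0.53715524 -0.15548098  0.05047575] [ 0.49700331 -0.25116534  0.04226498] [ 0.58063816 -0.07092633  0.0555645 ]
((539.004638671875, -161.31939697265625), (64.29121398925781, 175.26585388183594), 6.749401092529297)
228 [ 0.55193339 -0.21774722  0.11989915] [ 0.53874671 -0.22472934  0.09027304] [ 0.55686659 -0.20760559  0.14160493]
143 [0.58435383 0.19625238 0.10716745] [0.56264653 0.1784536  0.09502231] [0.6017047  0.21528548 0.11210594]
1602 [ 0.54934754 -0.16965644  0.04996862] [ 0.50091686 -0.25130656  0.04204985] [ 0.58315798 -0.06961876  0.05580093]
((541.314453125, -160.9307861328125), (66.8197021484375, 177.02171325683594), 6.866425037384033)
[[ 1.10908297e-05  4.03028344e-01 -9.15187496e-01]
 [-9.18796661e-05 -9.15187492e-01 -4.03028344e-01]
 [-9.99999996e-01  8.85570403e-05  2.68799211e-05]]
```

View pics/wrist0.png

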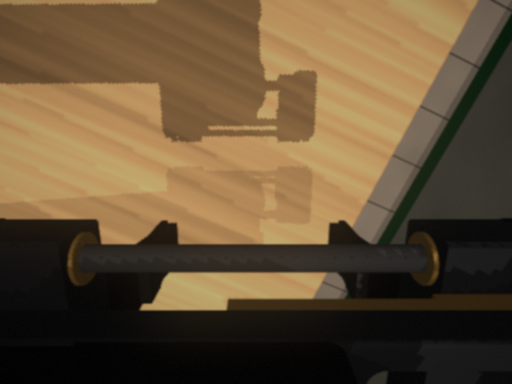

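Request:
{"method": "servo_tool", "body": {
  "dp": [
    [-0.2,-0.6,-1],
    [-0.2,-0.6,-1],
    [-0.2,-0.6,-1],
    [-0.2,-0.6,-1],
    [-0.2,-0.6,-1]
  ],
  "yaw": [0,0,0,0,0],
  "fingers": 1.0
}}

```text
time: 1.25
position: [0.3467, -0.4749, 0.2479]
tool_rot: [1.993, 0.419, -1.993]
ft_force: [0.3, 1.1, -0.6]
grip_width: 0.998
```

Request:
{"method": "servo_tool", "body": {
  "dp": [
    [-0.2,-0.6,-1],
    [-0.2,-0.6,-1],
    [-0.2,-0.6,-1],
    [-0.2,-0.6,-1],
    [-0.2,-0.6,-1]
  ],
  "yaw": [0,0,0,0,0]
}}

```text
time: 1.75
position: [0.4309, -0.3558, 0.273]
tool_rot: [1.993, 0.419, -1.992]
ft_force: [0.2, 0.3, -0.0]
grip_width: 1.003
```

Request:
{"method": "servo_tool", "body": {
  "dp": [
    [0,-0.6,-1],
    [0,-0.6,-1],
    [0,-0.6,-1],
    [0,-0.6,-1],
    [0,-0.6,-1]
  ],
  "yaw": [0,0,0,0,0]
}}

```text
time: 2.25
position: [0.515, -0.2369, 0.2728]
tool_rot: [1.993, 0.419, -1.992]
ft_force: [0.2, -0.1, 0.3]
grip_width: 1.002
```

Request:
{"method": "servo_tool", "body": {
  "dp": [
    [0,0,-1],
    [0,0,-0.5],
    [0,0,0],
    [0,0,0],
    [0,0,0]
  ],
  "yaw": [0,0,-1,-1,-1]
}}

```text
time: 2.75
position: [0.5484, -0.2236, 0.2724]
tool_rot: [1.794, 0.688, -1.795]
ft_force: [-0.1, -0.4, 0.0]
grip_width: 0.996
```

Request:
{"method": "servo_tool", "body": {
  "dp": [
    [0,0,0],
    [0,0,0],
    [0,0,0],
    [0,0,0],
    [0,0,0]
  ],
  "yaw": [-1,-1,-1,-1,-1]
}}

```text
time: 3.25
position: [0.5483, -0.2239, 0.2725]
tool_rot: [1.437, 1.043, -1.438]
ft_force: [0.3, -0.5, 1.1]
grip_width: 1.002
```

Request:
{"method": "servo_tool", "body": {
  "dp": [
    [0,0,0],
    [0,0,0],
    [0,0,0],
    [0,0,0],
    [0,0,0]
  ],
  "yaw": [-1,-1,-1,-1,-0.2]
}}

```text
time: 3.75
position: [0.5483, -0.2238, 0.2725]
tool_rot: [1.119, 1.264, -1.12]
ft_force: [0.1, -0.4, 0.3]
grip_width: 1.0
```

Run:
```python
from h import *
s=ctrl.get_state();im,d=ctrl.get_image("wrist")
M=R.from_rotvec(s["tool_rot"]).as_matrix();print(s["time"],s["position"],M)
for l in("plunger_grip","plunger"):
  print(l,[(round(r["score"],2),[round(float(v)) for v in r["extent"]]) for r in ctrl.search_frame("wrist",l)][:3])
P=cloud("wrist",d,s)
q=P.reshape(-1,3)
for lo,hi in((.115,.135),(.136,.145),(.145,.155),(.06,.09)):
  m=(q[:,2]>lo)&(q[:,2]<hi)&(abs(q[:,0]-.545)<.025)&(abs(q[:,1]+.215)<.025)
  if m.any():print(lo,m.sum(),q[m].mean(0),q[m].min(0),q[m].max(0))
cv2.imwrite("pics/w1.png",im[:,:,::-1])
```

```text
3.75 [ 0.54831924 -0.22375067  0.27245998] [[-5.00143735e-04  9.92631207e-01  1.21173581e-01]
 [-3.47026254e-04  1.21173417e-01 -9.92631292e-01]
 [-9.99999815e-01 -5.38508736e-04  2.83864964e-04]]
plunger_grip [(0.87, [237, 158, 263, 186])]
plunger [(0.91, [239, 158, 265, 190])]
0.115 53 [ 0.54501068 -0.20920517  0.12561862] [ 0.53708302 -0.22341679  0.11562143] [ 0.55356662 -0.20709185  0.13495153]
0.136 228 [ 0.54572089 -0.21558029  0.13849847] [ 0.53758003 -0.2244632   0.13606043] [ 0.55408282 -0.20767564  0.14045628]
0.06 288 [ 0.54549528 -0.21065595  0.08302341] [ 0.53046778 -0.22716375  0.07790047] [ 0.56124864 -0.20008422  0.08957137]
```

View pics/w1.png

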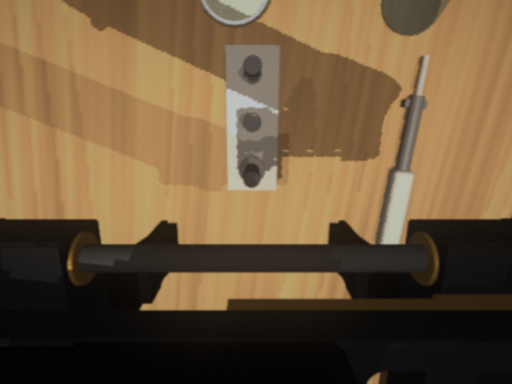

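Request:
{"method": "servo_tool", "body": {
  "dp": [
    [0.5,-0.06,-0.34],
    [0.8,0,0],
    [0.8,0,0],
    [0.8,0,0],
    [0.8,0,0]
  ],
  "yaw": [0,0,0,0,0]
}}

```text
time: 4.4
position: [0.5461, -0.2147, 0.1793]
tool_rot: [1.12, 1.263, -1.121]
ft_force: [-0.9, -0.1, -0.2]
grip_width: 0.998
```

Request:
{"method": "servo_tool", "body": {
  "dp": [
    [0.7,0,0],
    [0.7,0,0],
    [0.4,0,0],
    [0,0,0],
    [0,0,0]
  ],
  "yaw": [0,0,0,0,0]
}}

```text
time: 4.9
position: [0.5466, -0.2146, 0.1356]
tool_rot: [1.12, 1.263, -1.119]
ft_force: [0.5, -0.0, -0.1]
grip_width: 0.999
```

Request:
{"method": "servo_tool", "body": {
  "dp": [
    [0.5,-0.04,0.04],
    [0.5,0,0],
    [0.4,0,0],
    [0.2,0,0],
    [0,0,0]
  ],
  "yaw": [0,0,0,0,0]
}}

```text
time: 5.4
position: [0.5446, -0.2153, 0.0937]
tool_rot: [1.119, 1.266, -1.12]
ft_force: [0.4, -0.1, 0.5]
grip_width: 1.0
```

Run:
```python
from h import *
s=ctrl.get_state();im,d=ctrl.get_image("wrist");i2,_=ctrl.get_image("scene")
print(s["position"],R.from_rotvec(s["tool_rot"]).as_matrix())
cv2.imwrite("pics/w2.png",np.hstack([cv2.resize(im,(400,300)),cv2.resize(i2[170:290,120:280],(400,300))])[:,:,::-1])
```

```text
[ 0.54461803 -0.21529133  0.09374373] [[-1.94464258e-03  9.92610067e-01  1.21332080e-01]
 [ 9.40445665e-04  1.21334071e-01 -9.92611283e-01]
 [-9.99997667e-01 -1.81616794e-03 -1.16944724e-03]]
```

View pics/w2.png

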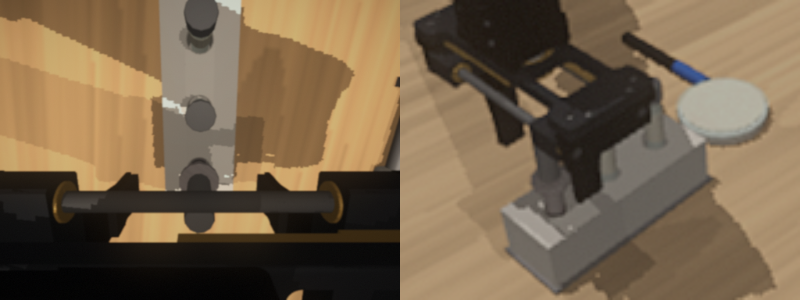

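Request:
{"method": "servo_tool", "body": {
  "dp": [
    [0,0,0],
    [0,0,0],
    [0,0,0],
    [0,0,0],
    [0,0,0]
  ],
  "yaw": [0,0,0,0,0],
  "fingers": 0,
  "grip_force": 25
}}

```text
time: 6.0
position: [0.5454, -0.2156, 0.0951]
tool_rot: [1.119, 1.264, -1.119]
ft_force: [0.9, 0.0, 0.5]
grip_width: 0.629
```

Request:
{"method": "servo_tool", "body": {
  "dp": [
    [0,0,0],
    [0,0,0],
    [0,0,0],
    [0,0,0],
    [0,0,0]
  ],
  "yaw": [0,0,0,0,0]
}}

```text
time: 6.5
position: [0.5454, -0.2156, 0.095]
tool_rot: [1.119, 1.264, -1.119]
ft_force: [-0.2, -0.3, -0.6]
grip_width: 0.202
```

Request:
{"method": "servo_tool", "body": {
  "dp": [
    [0,0,0],
    [0,0,0],
    [-0.1,0,0],
    [-0.2,0,0],
    [-0.3,0,0]
  ],
  "yaw": [0,0,0,0,0]
}}

```text
time: 7.0
position: [0.5451, -0.2155, 0.1102]
tool_rot: [1.119, 1.265, -1.119]
ft_force: [-0.6, -0.8, -1.4]
grip_width: 0.202
```

Request:
{"method": "servo_tool", "body": {
  "dp": [
    [-0.6,0,0],
    [-0.6,0,0],
    [-0.6,0,0],
    [-0.6,0,0],
    [-0.6,0,0]
  ],
  "yaw": [0,0,0,0,0]
}}

```text
time: 7.5
position: [0.5456, -0.2157, 0.1868]
tool_rot: [1.119, 1.263, -1.119]
ft_force: [-0.0, -0.7, -0.2]
grip_width: 0.201
```

Request:
{"method": "servo_tool", "body": {
  "dp": [
    [-0.6,0,0],
    [-0.6,0,0],
    [-0.4,0,0],
    [-0.2,0,0],
    [0,0,0]
  ],
  "yaw": [0,0,0,0,0]
}}

```text
time: 8.0
position: [0.5457, -0.2157, 0.2307]
tool_rot: [1.119, 1.263, -1.119]
ft_force: [-0.0, -0.4, -0.7]
grip_width: 0.202
```

Run:
```python
from h import *
s=ctrl.get_state();i1,d1=ctrl.get_image("scene");i2,d2=ctrl.get_image("top")
M=R.from_rotvec(s["tool_rot"]).as_matrix()
print(s["position"],M,s["ft_force"],s["grip_width"])
g=s["position"]-M[:,0]*.019;print("grasp pt",g)
for n,i in(("scene",i1),("top",i2)): print(n,proj(n,g),proj(n,g-[0,0,.106]))
np.savez("l.npz",i1=i1,d1=d1,i2=i2,d2=d2)
u,v=proj("scene",g-[0,0,.05]).astype(int)
cv2.imwrite("pics/s3.png",np.hstack([cv2.resize(i1[v-50:v+50,u-50:u+50],(600,600),interpolation=cv2.INTER_CUBIC)])[:,:,::-1]);print(u,v)
```

```text
[ 0.54570177 -0.215665    0.23071627] [[ 8.69163513e-04  9.92612542e-01  1.21324302e-01]
 [-4.81065860e-04  1.21324749e-01 -9.92612751e-01]
 [-9.99999507e-01  8.04377806e-04  5.82963051e-04]] [-0.00527368 -0.37201697 -0.67429385] 0.20159074699118612
grasp pt [ 0.54568526 -0.21565585  0.24971626]
scene [166.33233214 169.55648234] [175.39007948 217.41308211]
top [391.17443095 194.8646918 ] [371.69932992 203.03537232]
170 193
```

View pics/s3.png

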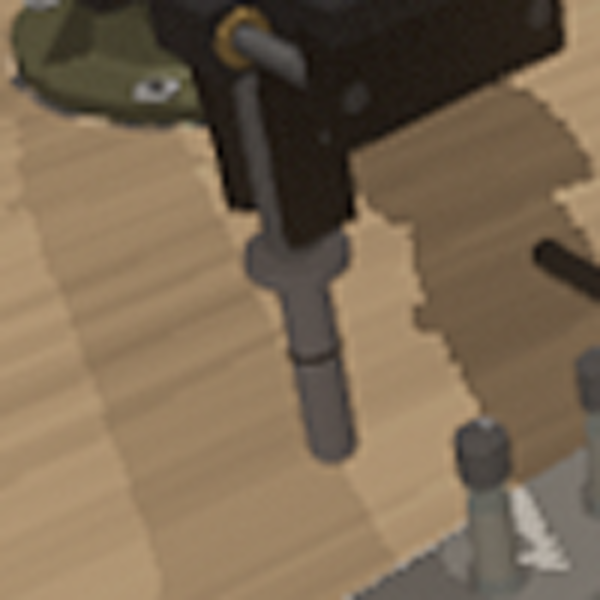

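Request:
{"method": "servo_tool", "body": {
  "dp": [
    [0,0.1,-0.4],
    [0,0.2,-0.8],
    [0,0.2,-0.9],
    [0,0.2,-0.9],
    [0,0.2,-0.9]
  ],
  "yaw": [0,0,0,0,0]
}}

```text
time: 8.6
position: [0.5556, -0.1141, 0.2294]
tool_rot: [1.119, 1.266, -1.119]
ft_force: [-0.1, 0.2, -0.1]
grip_width: 0.2
```

Request:
{"method": "servo_tool", "body": {
  "dp": [
    [0,0.2,-0.9],
    [0,0.2,-0.9],
    [0,0.2,-0.9],
    [0,0.2,-0.9],
    [0,0.2,-0.9]
  ],
  "yaw": [0,0,0,0,0]
}}

```text
time: 9.1
position: [0.5665, 0.0006, 0.2294]
tool_rot: [1.118, 1.266, -1.119]
ft_force: [-1.1, 0.4, -0.7]
grip_width: 0.199
```

Request:
{"method": "servo_tool", "body": {
  "dp": [
    [0,0.2,-0.9],
    [0,0.2,-0.9],
    [0,0.2,-0.9],
    [0,0.2,-0.8],
    [0,0.1,-0.4]
  ],
  "yaw": [0,0,0,0,0]
}}

```text
time: 9.6
position: [0.5767, 0.1015, 0.2296]
tool_rot: [1.117, 1.268, -1.116]
ft_force: [0.5, 0.1, -0.2]
grip_width: 0.197
```

Run:
```python
from h import *
s=ctrl.get_state();im,d=ctrl.get_image("wrist")
print(s["position"],R.from_rotvec(s["tool_rot"]).as_matrix())
np.savez("w4.npz",im=im,d=d,p=s["position"],r=s["tool_rot"])
q=cloud("wrist",d,s).reshape(-1,3)
m=(q[:,2]>.104)&(q[:,2]<.116)&(abs(q[:,0]-.58)<.04)&(abs(q[:,1]-.198)<.03);a=q[m];print(m.sum(),a.mean(0),a.min(0),a.max(0))
print(proj("wrist",np.array([.581,.198,.11]),s))
cv2.imwrite("pics/w4.png",im[:,:,::-1])
```

```text
[0.57669189 0.10149416 0.22956569] [[-1.09461328e-03  9.92155043e-01  1.25008688e-01]
 [ 1.29172763e-03  1.25010061e-01 -9.92154633e-01]
 [-9.99998567e-01 -9.24548460e-04 -1.41843176e-03]]
1069 [0.58121766 0.19898227 0.10848646] [0.56244176 0.17973178 0.10401147] [0.59988335 0.21723136 0.11135534]
[271.15258676  85.91230409]
```

View pics/w4.png

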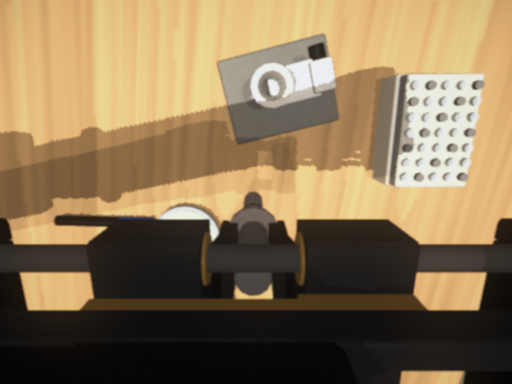

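Run:
```python
from h import *
z=np.load("w4.npz");s=dict(position=z["p"],tool_rot=z["r"])
P=cloud("wrist",z["d"],s);m=((P[...,2]>.104)&(P[...,2]<.118)&(abs(P[...,0]-.581)<.03)&(abs(P[...,1]-.198)<.03)).astype(np.uint8)
c=max(cv2.findContours(m,cv2.RETR_EXTERNAL,cv2.CHAIN_APPROX_NONE)[0],key=cv2.contourArea)
e=cv2.fitEllipse(c);print(e,at_z("wrist",*e[0],.11,s))
# plunger foot in wrist pic: visible?
M=R.from_rotvec(z["r"]).as_matrix()
for dz in(-.013,.068+.0,.03):print(dz,proj("wrist",z["p"]+M[:,0]*dz,s))
print(proj("wrist",z["p"]+M[:,0]*.089,s))
big=cv2.resize(z["im"][180:300,200:310],(660,600)[::1],interpolation=cv2.INTER_CUBIC);cv2.imwrite("pics/w4b.png",big[:,:,::-1])
for n in("top","scene"):
  d=np.load(n+"0.npz")["d"];P=cloud(n,d);m=((P[...,2]>.104)&(P[...,2]<.118)&(abs(P[...,0]-.581)<.03)&(abs(P[...,1]-.198)<.03)).astype(np.uint8)
  c=max(cv2.findContours(m,cv2.RETR_EXTERNAL,cv2.CHAIN_APPROX_NONE)[0],key=cv2.contourArea)
  e=cv2.fitEllipse(c);print(n,e,at_z(n,*e[0],.11))
```

```text
((271.302734375, 85.1041259765625), (41.377445220947266, 44.218807220458984), 10.329236030578613) [0.58103637 0.19868508 0.11      ]
-0.013 [252.323976   248.53136891]
0.068 [252.42158758 205.570398  ]
0.03 [252.38523752 221.56884776]
[252.43724551 198.67900271]
top ((155.96420288085938, 188.76100158691406), (18.428367614746094, 18.750869750976562), 107.94457244873047) [0.58028564 0.19791656 0.11      ]
scene ((330.10614013671875, 166.4823455810547), (9.152892112731934, 15.076176643371582), 98.56160736083984) [0.58556727 0.19510531 0.11      ]
```

View pics/w4b.png

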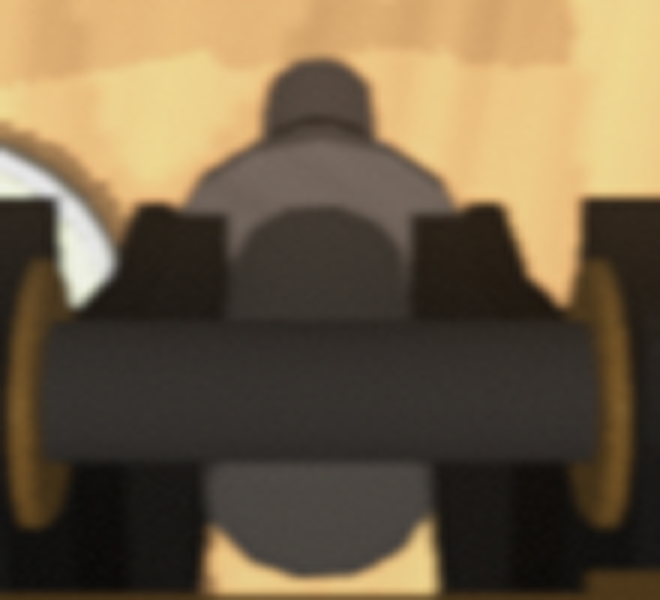

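Request:
{"method": "servo_tool", "body": {
  "dp": [
    [0,0,0],
    [0,0,0],
    [0,0,0],
    [0,0,0],
    [0,0,0]
  ],
  "yaw": [0,0,0,0,0]
}}

```text
time: 10.15
position: [0.5776, 0.0974, 0.23]
tool_rot: [1.12, 1.264, -1.12]
ft_force: [0.6, 0.2, -0.0]
grip_width: 0.203
```

```bash
cat > st.py <<'E'
from h import *
s=ctrl.get_state();M=R.from_rotvec(s["tool_rot"]).as_matrix()
print(s["time"],s["position"].round(5),"\n",M.round(4),s["ft_force"].round(2),s["torque"].round(3),s["grip_width"])
def delta(t):
    print("units",(M.T@(np.array(t)-s["position"])/.025).round(3))
E
python3 -c "
from st import *
delta([.581,.1983,.2])"
```

```text
10.15 [0.57763 0.09736 0.23004] 
 [[ 0.000e+00  9.928e-01  1.201e-01]
 [-3.000e-04  1.201e-01 -9.928e-01]
 [-1.000e+00 -0.000e+00  3.000e-04]] [ 0.64  0.19 -0.05] [-0.078 -0.055 -0.031] 0.20343816206826065
units [ 1.2    0.619 -3.993]
```

```bash
cat > rim.py <<'E'
from st import *
im,d=ctrl.get_image("wrist")
P=cloud("wrist",d,s);m=((P[...,2]>.104)&(P[...,2]<.118)&(abs(P[...,0]-.581)<.03)&(abs(P[...,1]-.198)<.03)).astype(np.uint8)
c=max(cv2.findContours(m,cv2.RETR_EXTERNAL,cv2.CHAIN_APPROX_NONE)[0],key=cv2.contourArea)
e=cv2.fitEllipse(c);print(e,at_z("wrist",*e[0],.11,s))
delta([.581,.198,.2])
E
python3 rim.py
```

```text
10.15 [0.57763 0.09736 0.23004] 
 [[ 0.000e+00  9.928e-01  1.201e-01]
 [-3.000e-04  1.201e-01 -9.928e-01]
 [-1.000e+00 -0.000e+00  3.000e-04]] [ 0.64  0.19 -0.05] [-0.078 -0.055 -0.031] 0.20343816206826065
((270.1728515625, 79.80074310302734), (41.587318420410156, 44.56252670288086), 8.24519157409668) [0.58101299 0.19862574 0.11      ]
units [ 1.2    0.617 -3.981]
```

Request:
{"method": "servo_tool", "body": {
  "dp": [
    [0,0.12,-0.6],
    [0,0.2,-1],
    [0,0.2,-1],
    [0,0.1,-0.9],
    [0,0,-0.5]
  ],
  "yaw": [0,0,0,0,0]
}}

```text
time: 10.7
position: [0.5803, 0.2016, 0.2301]
tool_rot: [1.118, 1.266, -1.117]
ft_force: [-0.7, 0.4, -0.5]
grip_width: 0.201
```

Request:
{"method": "servo_tool", "body": {
  "dp": [
    [0.2,0,0],
    [0.3,0,0],
    [0.2,0,0],
    [0,0,0],
    [0,0,0]
  ],
  "yaw": [0,0,0,0,0]
}}

```text
time: 11.2
position: [0.581, 0.1981, 0.2122]
tool_rot: [1.12, 1.263, -1.121]
ft_force: [0.4, -0.6, -0.1]
grip_width: 0.199
```

Run:
```python
from st import *
delta([.581,.1983,.207])
i1,_=ctrl.get_image("scene");i2,_=ctrl.get_image("top")
i3,_=ctrl.get_image("wrist")
u,v=proj("scene",s["position"]-[0,0,.06]).astype(int);print(u,v)
f=s["position"]+M[:,0]*.089;print("foot",f,proj("scene",f),proj("scene",np.array([.581,.1984,.11])))
cv2.imwrite("pics/s5.png",np.hstack([cv2.resize(i1[v-40:v+40,u-40:u+40],(400,400),interpolation=cv2.INTER_CUBIC),cv2.resize(i3[150:290,180:320],(400,400),interpolation=cv2.INTER_CUBIC)])[:,:,::-1])
```

```text
11.2 [0.58098 0.19808 0.21223] 
 [[-4.000e-04  9.928e-01  1.197e-01]
 [-6.000e-04  1.197e-01 -9.928e-01]
 [-1.000e+00 -5.000e-04  6.000e-04]] [ 0.39 -0.6  -0.09] [ 0.016 -0.086  0.042] 0.19917819741078574
units [ 0.209  0.002 -0.009]
331 150
foot [0.58094309 0.19802581 0.12322544] [330.0209168  160.80137261] [329.53717159 165.33023245]
```

View pics/s5.png

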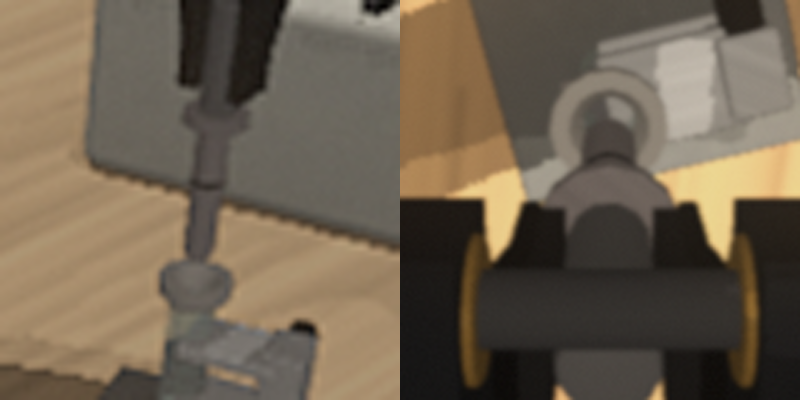

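Request:
{"method": "servo_tool", "body": {
  "dp": [
    [0.2,0,0],
    [0.2,0,0],
    [0.15,0,0],
    [0.15,0,0],
    [0,0,0]
  ],
  "yaw": [0,0,0,0,0]
}}

```text
time: 11.85
position: [0.5804, 0.1991, 0.1941]
tool_rot: [1.118, 1.265, -1.12]
ft_force: [0.1, -0.8, -0.1]
grip_width: 0.205
```

Request:
{"method": "servo_tool", "body": {
  "dp": [
    [0.1,0,0],
    [0.1,0,0],
    [0.1,0,0],
    [0.1,0,0],
    [0,0,0]
  ],
  "yaw": [0,0,0,0,0]
}}

```text
time: 12.35
position: [0.5806, 0.1991, 0.1845]
tool_rot: [1.119, 1.265, -1.12]
ft_force: [0.3, -0.1, -2.0]
grip_width: 0.2
```

```bash
python3 -c "
from st import *
delta([.581,.1983,.1845])"
```

```text
12.35 [0.58058 0.19913 0.18455] 
 [[-7.000e-04  9.926e-01  1.213e-01]
 [-3.000e-04  1.213e-01 -9.926e-01]
 [-1.000e+00 -7.000e-04  2.000e-04]] [ 0.33 -0.1  -2.  ] [ 0.009 -0.096 -0.012] 0.20024774349654262
units [0.002 0.013 0.035]
```

Request:
{"method": "servo_tool", "body": {
  "dp": [
    [0.1,0,0],
    [0.1,0,0],
    [0.15,0,0],
    [0.15,0,0],
    [0,0,0]
  ],
  "yaw": [0,0,0,0,0]
}}

```text
time: 12.85
position: [0.5805, 0.1991, 0.1717]
tool_rot: [1.118, 1.265, -1.12]
ft_force: [0.1, -0.9, -0.9]
grip_width: 0.198
```

```bash
python3 -c "
from st import *
"
```

```text
12.85 [0.58049 0.19905 0.17171] 
 [[-1.000e-03  9.926e-01  1.213e-01]
 [-4.000e-04  1.213e-01 -9.926e-01]
 [-1.000e+00 -1.100e-03  3.000e-04]] [ 0.14 -0.85 -0.9 ] [ 0.027 -0.091  0.028] 0.19847727395573475
```

No side load; continue down.

Request:
{"method": "servo_tool", "body": {
  "dp": [
    [0.2,0,0],
    [0.2,0,0],
    [0.2,0,0],
    [0.2,0,0],
    [0,0,0]
  ],
  "yaw": [0,0,0,0,0]
}}

```text
time: 13.35
position: [0.5805, 0.199, 0.1515]
tool_rot: [1.118, 1.265, -1.12]
ft_force: [0.3, 0.8, -1.0]
grip_width: 0.195
```

Request:
{"method": "servo_tool", "body": {
  "dp": [
    [0.2,0,0],
    [0.2,0,0],
    [0.2,0,0],
    [0.1,0,0],
    [0,0,0]
  ],
  "yaw": [0,0,0,0,0]
}}

```text
time: 13.85
position: [0.5806, 0.1991, 0.1344]
tool_rot: [1.119, 1.265, -1.12]
ft_force: [-0.5, 0.5, -0.9]
grip_width: 0.2
```

```bash
python3 -c "
from st import *
"
```

```text
13.85 [0.58058 0.19911 0.13445] 
 [[-8.000e-04  9.926e-01  1.213e-01]
 [-3.000e-04  1.213e-01 -9.926e-01]
 [-1.000e+00 -8.000e-04  2.000e-04]] [-0.53  0.53 -0.92] [ 0.036 -0.059 -0.007] 0.20049907475143486
```

Request:
{"method": "servo_tool", "body": {
  "dp": [
    [0.1,0,0],
    [0.06,0,0],
    [0.05,0,0],
    [0,0,0],
    [0,0,0]
  ],
  "yaw": [0,0,0,0,0]
}}

```text
time: 14.35
position: [0.5808, 0.1993, 0.1298]
tool_rot: [1.119, 1.264, -1.119]
ft_force: [-0.5, 0.3, -0.8]
grip_width: 0.199
```

Request:
{"method": "servo_tool", "body": {
  "dp": [
    [0.03,0,0],
    [0.03,0,0],
    [0,0,0],
    [0,0,0],
    [0,0,0]
  ],
  "yaw": [0,0,0,0,0]
}}

```text
time: 14.85
position: [0.5808, 0.1993, 0.1283]
tool_rot: [1.119, 1.264, -1.119]
ft_force: [-0.4, 0.4, -1.4]
grip_width: 0.197
```

Request:
{"method": "servo_tool", "body": {
  "dp": [
    [0.03,0,0],
    [0.02,0,0],
    [0,0,0],
    [0,0,0],
    [0,0,0]
  ],
  "yaw": [0,0,0,0,0]
}}

```text
time: 15.35
position: [0.5808, 0.1993, 0.1271]
tool_rot: [1.119, 1.264, -1.119]
ft_force: [-0.4, -0.3, -0.8]
grip_width: 0.198
```

Request:
{"method": "servo_tool", "body": {
  "dp": [
    [0.02,0,0],
    [0.02,0,0],
    [0,0,0],
    [0,0,0],
    [0,0,0]
  ],
  "yaw": [0,0,0,0,0]
}}

```text
time: 15.85
position: [0.5809, 0.1993, 0.127]
tool_rot: [1.119, 1.264, -1.119]
ft_force: [-2.8, -0.9, 5.5]
grip_width: 0.201
```

Request:
{"method": "servo_tool", "body": {
  "dp": [
    [0.02,0,0],
    [0,0,0],
    [0,0,0],
    [0,0,0],
    [0,0,0]
  ],
  "yaw": [0,0,0,0,0]
}}

```text
time: 16.35
position: [0.5809, 0.1993, 0.127]
tool_rot: [1.119, 1.263, -1.119]
ft_force: [-3.5, -1.4, 9.1]
grip_width: 0.2
```

Run:
```python
from st import *
i1,_=ctrl.get_image("scene");i3,_=ctrl.get_image("wrist")
u,v=proj("scene",np.array([.581,.1985,.11])).astype(int)
cv2.imwrite("pics/s6.png",np.hstack([cv2.resize(i1[v-30:v+30,u-30:u+30],(400,400),interpolation=cv2.INTER_CUBIC),cv2.resize(i3[150:290,180:320],(400,400),interpolation=cv2.INTER_CUBIC)])[:,:,::-1])
```

```text
16.35 [0.58092 0.19929 0.12698] 
 [[ 6.000e-04  9.926e-01  1.212e-01]
 [-6.000e-04  1.212e-01 -9.926e-01]
 [-1.000e+00  5.000e-04  7.000e-04]] [-3.51 -1.41  9.14] [-0.341  0.694 -0.013] 0.19970581647504143
```

View pics/s6.png

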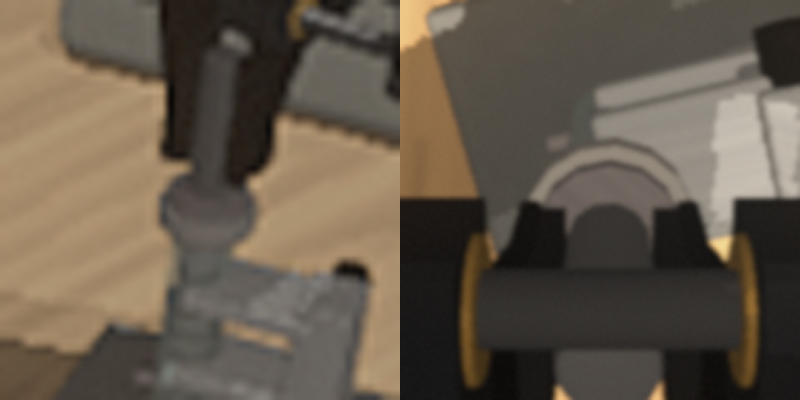

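Request:
{"method": "servo_tool", "body": {
  "dp": [
    [-0.02,0,0],
    [-0.04,0,0],
    [-0.06,0,0],
    [-0.08,0,0],
    [-0.08,0,0]
  ],
  "yaw": [0,0,0,0,0]
}}

```text
time: 16.95
position: [0.5807, 0.1992, 0.1323]
tool_rot: [1.119, 1.265, -1.119]
ft_force: [0.8, -0.2, -0.5]
grip_width: 0.198
```

```bash
python3 -c "
from st import *
"
```

```text
16.95 [0.58073 0.19922 0.13233] 
 [[-4.000e-04  9.926e-01  1.213e-01]
 [-1.000e-04  1.213e-01 -9.926e-01]
 [-1.000e+00 -4.000e-04  0.000e+00]] [ 0.8  -0.15 -0.52] [-0.011 -0.068  0.062] 0.1975616085390391
```

Free, no drag. Continue up to about 0.156.

Request:
{"method": "servo_tool", "body": {
  "dp": [
    [-0.1,0,0],
    [-0.1,0,0],
    [-0.1,0,0],
    [-0.1,0,0],
    [-0.1,0,0]
  ],
  "yaw": [0,0,0,0,0]
}}

```text
time: 17.45
position: [0.5808, 0.1993, 0.1453]
tool_rot: [1.119, 1.264, -1.119]
ft_force: [-0.3, -0.1, -0.1]
grip_width: 0.197
```

Request:
{"method": "servo_tool", "body": {
  "dp": [
    [-0.1,0,0],
    [-0.1,0,0],
    [-0.08,0,0],
    [-0.06,0,0],
    [-0.04,0,0]
  ],
  "yaw": [0,0,0,0,0]
}}

```text
time: 17.95
position: [0.5809, 0.1993, 0.1547]
tool_rot: [1.119, 1.264, -1.119]
ft_force: [-0.0, -0.3, -0.9]
grip_width: 0.199
```

Request:
{"method": "servo_tool", "body": {
  "dp": [
    [0,0,0],
    [0,0,0],
    [0,0,0],
    [0,0,0],
    [0,0,0]
  ],
  "yaw": [0,0,0,0,0]
}}

```text
time: 18.45
position: [0.5808, 0.1993, 0.1544]
tool_rot: [1.119, 1.264, -1.119]
ft_force: [-0.3, -0.6, 0.1]
grip_width: 0.194
```

Run:
```python
from st import *
i1,_=ctrl.get_image("scene");i3,_=ctrl.get_image("wrist")
u,v=proj("scene",np.array([.581,.1985,.11])).astype(int);print(u,v)
cv2.imwrite("pics/s7.png",np.hstack([cv2.resize(i1[v-30:v+30,u-30:u+30],(400,400),interpolation=cv2.INTER_CUBIC),cv2.resize(i3[150:290,180:320],(400,400),interpolation=cv2.INTER_CUBIC)])[:,:,::-1])
```

```text
18.45 [0.58076 0.19926 0.15443] 
 [[-2.000e-04  9.926e-01  1.213e-01]
 [-1.000e-04  1.213e-01 -9.926e-01]
 [-1.000e+00 -2.000e-04  0.000e+00]] [-0.26 -0.61  0.06] [ 0.028 -0.12  -0.014] 0.194071930810465
329 165
```

View pics/s7.png

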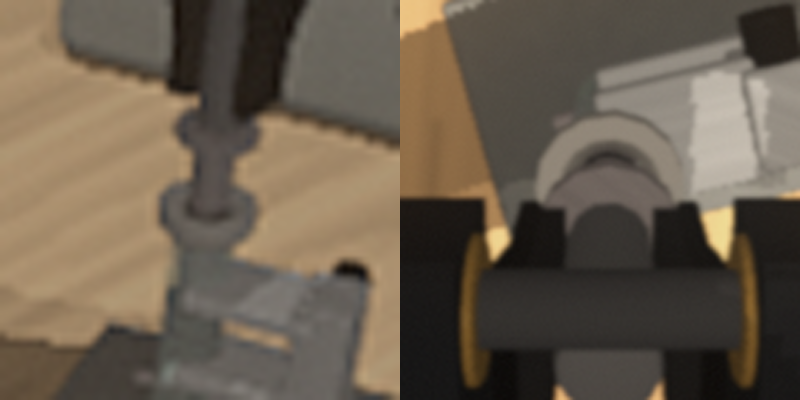

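Request:
{"method": "servo_tool", "body": {
  "dp": [
    [-0.05,0,0],
    [-0.05,0,0],
    [0,0,0],
    [0,0,0],
    [0,0,0]
  ],
  "yaw": [0,0,0,0,0]
}}

```text
time: 19.05
position: [0.5808, 0.1992, 0.157]
tool_rot: [1.119, 1.264, -1.119]
ft_force: [1.0, -0.6, -1.3]
grip_width: 0.197
```

Request:
{"method": "servo_tool", "body": {
  "dp": [
    [0,0,0],
    [0,0,0],
    [0,0,0],
    [0,0,0],
    [0,0,0]
  ],
  "yaw": [0,0,0,0,0]
}}

```text
time: 19.55
position: [0.5808, 0.1992, 0.157]
tool_rot: [1.119, 1.264, -1.119]
ft_force: [0.3, -0.5, -0.2]
grip_width: 0.204
```

Run:
```python
from st import *
i1,_=ctrl.get_image("scene");i3,d3=ctrl.get_image("wrist")
print(ctrl.get_state()["position"])
a=np.array([.5809,.199,.11]);t=np.array([-.61,.53]);
T=cam("scene")[1][:3,3];n=(T-a)[:2];n/=np.linalg.norm(n)
print("ring front expected px if level",proj("scene",a+np.append(n*.008,0)), "rim centre",proj("scene",a))
P=cloud("wrist",d3,s).reshape(-1,3);m=(abs(P[:,0]-.581)<.03)&(abs(P[:,1]-.199)<.03)&(P[:,2]>.1)&(P[:,2]<.155)
h,e=np.histogram(P[m][:,2],np.arange(.1,.156,.002));print(dict(zip(e.round(3),h)))
cv2.imwrite("pics/s8.png",np.hstack([cv2.resize(i1[135:195,299:359],(400,400),interpolation=cv2.INTER_CUBIC),cv2.resize(i3[150:290,180:320],(400,400),interpolation=cv2.INTER_CUBIC)])[:,:,::-1])
```

```text
19.55 [0.58084 0.19925 0.157  ] 
 [[ 0.000e+00  9.926e-01  1.213e-01]
 [-1.000e-04  1.213e-01 -9.926e-01]
 [-1.000e+00 -0.000e+00  1.000e-04]] [ 0.27 -0.53 -0.19] [-0.017 -0.102 -0.001] 0.20438915187667356
[0.58082586 0.19925435 0.1570125 ]
ring front expected px if level [329.4496556  166.84137925] rim centre [329.6605749  165.23360307]
{np.float64(0.1): np.int64(32), np.float64(0.102): np.int64(70), np.float64(0.104): np.int64(72), np.float64(0.106): np.int64(126), np.float64(0.108): np.int64(552), np.float64(0.11): np.int64(42), np.float64(0.112): np.int64(2), np.float64(0.114): np.int64(0), np.float64(0.116): np.int64(0), np.float64(0.118): np.int64(0), np.float64(0.12): np.int64(0), np.float64(0.122): np.int64(0), np.float64(0.124): np.int64(0), np.float64(0.126): np.int64(0), np.float64(0.128): np.int64(0), np.float64(0.13): np.int64(0), np.float64(0.132): np.int64(0), np.float64(0.134): np.int64(0), np.float64(0.136): np.int64(0), np.float64(0.138): np.int64(4), np.float64(0.14): np.int64(43), np.float64(0.142): np.int64(70), np.float64(0.144): np.int64(497), np.float64(0.146): np.int64(19), np.float64(0.148): np.int64(25), np.float64(0.15): np.int64(38), np.float64(0.152): np.int64(28)}
```

View pics/s8.png

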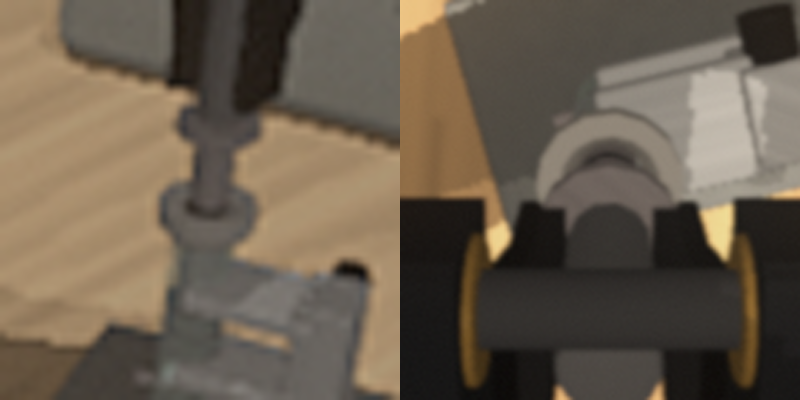

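Run:
```python
from st import *
_,d=ctrl.get_image("wrist");P=cloud("wrist",d,s).reshape(-1,3);m=(abs(P[:,0]-.581)<.02)&(abs(P[:,1]-.199)<.02)
z=P[m][:,2];print(np.median(z[(z>.107)&(z<.113)]),np.median(z[(z>.143)&(z<.148)]))
i2,_=ctrl.get_image("top");cv2.imwrite("pics/t9.png",i2[:,:,::-1])
print(ctrl.get_state()["time"],ctrl.get_state()["position"]);print(ctrl.close_job())
```

```text
19.65 [0.58083 0.19925 0.15701] 
 [[-0.000e+00  9.926e-01  1.213e-01]
 [-1.000e-04  1.213e-01 -9.926e-01]
 [-1.000e+00 -0.000e+00  1.000e-04]] [ 0.01 -0.59 -1.06] [ 0.066 -0.137  0.01 ] 0.19920749880876837
0.10887951429054671 0.14487027702210184
19.75 [0.5808063  0.1992458  0.15699322]
the job is handed in; nothing more can be done
None
```

View pics/t9.png

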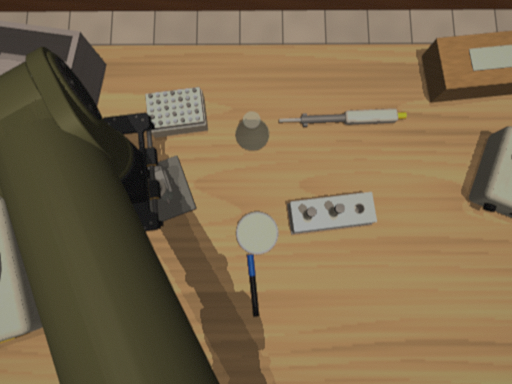

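I took the plunger from the rack and pushed it straight down into the barrel until its collar sat on the rim. I then drew it back up 30 mm, which puts the ring level with the rim, and handed the job in at 19.75 s with the plunger still gripped at 25 N.

- **Seating:** the collar met the rim with the TCP at z = 0.127 m, where I expected it. The push reached 9 N, and the scene picture showed the collar on the rim.
- **Drawing up:** I felt no drag or jamming, with every force reading within about 1.5 N.
- **Final height:** the TCP held at z = 0.157 m, exactly 30 mm above the seated reading. In wrist depth the collar's top is 36.0 mm above the rim, which is what a level ring gives. In the scene picture the ring is at row 166.5 against 166.8 expected. That picture is coarse, so it only confirms this roughly.
- **Other items:** in the last top picture both tubes, the dish, flask, marker, pipette and tip box look unmoved.

No check failed. My three estimates of the barrel's position differed by up to 5 mm. The coarse scene view was the outlier, so I went mainly by the wrist measurement, and the rod entered the bore without side load.

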